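Clear the measuring bay and hold the cuvette in the light path

TASK

Clear the bed of the measuring bay: stand the loose glass vial upright in the tray with the other vials and lay the loose flat marker in the tray with the pens. Then take the large cuvette by its two frosted narrow faces only, never touching the clear windows with the fingers, and hold it upright in the light path, midway between the lamp and detector heads and centred on the beam with its clear windows facing the two heads. Finish still holding it there, clear of the bed, and leave everything else on the bench alone.

Things in the scene. Friction and masses are not known exactly. Their poses are not given: they have to be found in the camera images.
- bay: fixed measuring bay beyond mid-bench: bed 15 mm thick, 200 mm (x) by 240 mm (y) between a white lamp head at +y and a grey detector head at -y. Heads: 100 mm (x) by 110 mm (y), tops 100 mm above the bench, inner faces 240 mm apart, each with a 34 mm lens barrel sticking 12 mm inward. Origin: centre of the underside at bench height; y along the light beam, z up.
- beam (a point): point on the light beam midway between the two lenses, 80 mm above the bench (65 mm above the bed). The beam runs along the bay's y axis. Axes as the bay's.
- cuvette: large measuring cell standing loose on the bench in front of the bay, 50 to 100 g: 34 mm (x) by 22 mm (y) by 70 mm high. The narrow faces (+x, -x; 22 mm wide, 34 mm apart) are frosted, matt white: grip across these, fingers closing along its x. The wide faces (+y, -y) are the clear windows, 1 mm set back. Top 6 mm is a white lid. Origin: centre of underside, z up.
- cuvette_mid (a point): middle of the cuvette, 35 mm above its underside, on the line through the centres of both windows; to be brought to the beam point. Axes as the cuvette's.
- window_a: clear window on the cuvette's +y face, 26 mm wide, 58 mm high; origin at its centre. Must not be touched by the fingers.
- window_b: clear window on the cuvette's -y face, as the other. Must not be touched by the fingers.
- vial: loose round amber glass vial with white cap, standing upright on the bay's bed: 26 mm across up to 40 mm height, cap 21 mm across, 55 mm high in all, about 30 g. Origin: centre of its underside.
- marker: loose flat marker pen lying on the bay's bed across the bay, roughly along the beam direction: 120 mm long (its y), 22 mm wide (its x), 14 mm thick (z), about 25 g, grey barrel and black cap. Origin: centre of its underside.
- marker_mid (a point): centre of the marker. Axes as the marker's.
- vial_tray: fixed white open tray at the left or right of the bench with three vials standing at its +y end (fixed, along y = +70 mm): 140 mm (x) by 190 mm (y), rim 25 mm high, walls and floor 4 mm. Origin: centre of the underside.
- vial_place (a point): middle of the free floor of the vial tray, on the floor (4 mm above the bench), 35 mm to -y of the tray's centre; 100 mm of free floor around it along y, the full width along x. Axes as the tray's.
- pen_tray: fixed white open tray on the other side of the bench with a marker and a thin pen lying along its y beside the +x wall (fixed): 140 mm (x) by 190 mm (y), rim 20 mm high, walls and floor 4 mm. Origin: centre of the underside.
- pen_place (a point): middle of the free floor of the pen tray, on the floor (4 mm above the bench), 18 mm to -x of the tray's centre; the free floor is 96 mm wide along x and 182 mm long along y, so the marker lies there along the tray's y. Axes as the tray's.
- small_cell: bystander: small square cell, 12.5 x 12.5 x 46 mm, standing on the bench beside the large one, some 120 mm away; not the one to measure. Origin: centre of its underside.
- stopper: bystander: cork stopper, tapered, 32 mm across its top, 28 mm high. Origin: centre of its underside.
- beaker: bystander: empty glass beaker, 68 mm across, 85 mm high, on the left of the bench. Origin: centre of its underside.
- reagent: bystander: amber bottle, 64 mm across, 140 mm high, on the right of the bench. Origin: centre of its underside.
- jar: bystander: white jar, 56 mm across, 70 mm high, on the left of the bench. Origin: centre of its underside.

How it is judged:
By the outcome, as a careful person would: the job done as asked, in the order asked, and still so for the second after the job is handed in, while the arm keeps its last pose, push and grip.
It also fails if it takes over 69 s, if anything falls off the work surface, if the arm or the gripper's body presses on something with over 40 N, if the wrist force passes 120 N, or if a joint passes its speed limit or range.

ROBOT

A 6-joint arm with a two-finger parallel gripper is mounted at the origin on the work surface. World frame = base frame: x ahead of the robot, y to its left, z up, the work surface at z = 0. Lengths are in m, angles in rad, forces in N, time in s.
With the tool pointing down it reaches from about 0.375 to 0.975 m from the base axis. Payload 3.8 kg.
Tool frame: the origin (TCP) lies at the very end of the fingers, on their centre line; the grasp point (between the pads) lies 19 mm behind it; z points along the fingers, y is the line along which they close (so a half turn about z gives the same grasp; the last joint's range is limited). The gripper opens to 85 mm and grips with 20 to 120 N. Pads are 22 mm wide; open, the fingers measure 114 mm over their backs; the gripper's body (76 mm by 85 mm) begins 54 mm behind the grasp point. The pads swing forward as they close: fully open they stand 13 mm farther back than shut.
Start: joints at [1.148, 0.264, 1.604, -0, 1.274, -0.037], TCP at [0.254, 0.625, 0.231] pointing down, gripper open.
Joint ranges: [-2.63, 2.63], [-0.94, 2.18], [0.31, 2.57], [-1.31, 4.45], [0, 2.66], [-2.55, 2.55]. Speed limits (rad/s): [2.57, 2.57, 3.14, 3.14, 3.14, 3.14].

INTERFACE

Orientations are given as a rotation vector (axis times angle).
In Python, from workcell import read_state, read_camera, calibration, finish_job gives the robot as it stands.
- The arm moves only by the tool step_arm, never from a script. Its argument "commands" is a list of rows, each an object of numbers: "fingers": the gripper's target within -1 to 1 (shut at 1, half-way at 0, fully open at -1); "dx", "dy", "dz": the shift along the tool's x, y, z in m; "roll": the turn about the tool's z in degrees. In form: [{"fingers": .., "dx": .., "dy": .., "dz": .., "roll": ..}, ...]. A call has 1 to 8 rows; each row is the pose to reach, as a shift and turn from the pose commanded when the call began, along the tool's axes at that moment; what a row does not reach only later rows make up. A row lasts 1/8 s, in which the tool goes at most 62.5 mm and 10.7 degrees, less where a joint would pass 70% of its speed; a pose out of reach is approached as far as the arm can. A call with a gripper value outside its range is refused whole. The fingers move at their own pace and stop on an object; "squeeze" is the grip in N (left out, the last holds). Time passes only in rows, so rows that repeat a pose let the fingers close. It gives the time, the measured TCP pose, the force, the opening and the grip force at its end, in the units of the state.
- read_state(): the state, without advancing time (a new reading comes with each control period).
- read_camera(name): name is "scene" or "top" or "wrist"; returns (picture, depth): 420x560x3 uint8, blue, green, red; 420x560 float32, m along the optical axis (not along the pixel's ray), 0 where there is no reading.
- calibration(name): a dict with "intrinsics" (3x3 intrinsics, pixels), "world_to_cam" (4x4, takes a point from world to camera coordinates). Camera axes: x right, y up, looking along -z (the intrinsics and any distortion apply to the point x, -y, -z); pixel columns grow to the right and rows downward; lengths in m; the calibration is good to about 2 mm. A picture is of the moment at which its call begins: read the wrist's pose just before it. calibration takes no time and is no camera call; for the wrist camera it gives the pose at the moment of the call.
- finish_job(): hands the job in; it is judged then, once.
The state is a dict: "time": time; "q": joint angles; "joint_vel": joint speeds; "joint_torque": joint torques, N m; "tool_pos": TCP position; "tcp_rot": TCP orientation; "wrist_force": force on the tool from outside, world axes, zero at the start; "torque": the same for the moment, N m; "width": opening from 0.0 (shut) to 1.0 (fully open); "grip_force": force on a finger pad.
Only numpy, scipy, OpenCV 4.12 (cv2) and the standard library are available. Lean on these libraries where they do the work, as an engineer would, in place of code of your own. Each camera call takes 0.05 s, during which the arm holds its last target. There are 200 camera calls.

## Working session

There is one attempt and no reset: what is moved stays moved. The work goes in short steps, Python scripts to look and compute and a tool call to move; the robot and the scene stay as the last step left them, time stands still between calls to the robot, and variables do not carry over. Pictures are saved under pics/ and viewed, at most 10 in all, crops included, and the job is handed in when it is done.

Besides the shell and the picture viewer there is one more tool, called after "Emit:" as name([rows], argument=value, ...), one row to a line, values as JSON. step_arm: Moves the arm, as the interface text tells. Its arguments: {"type":"object","properties":{"commands":{"type":"array","items":{"type":"object","properties":{"fingers":{"type":"number"},"dx":{"type":"number"},"dy":{"type":"number"},"dz":{"type":"number"},"roll":{"type":"number"}}}},"squeeze":{"type":"number"}},"required":["commands"]}

```bash
mkdir -p pics; ls
cat > h.py <<'E'
import numpy as np, cv2
from workcell import *
def cloud(name):
    c=calibration(name); p,d=read_camera(name)
    K=np.array(c["intrinsics"]);W=np.linalg.inv(np.array(c["world_to_cam"]))
    v,u=np.indices(d.shape)
    x=(u-K[0,2])/K[0,0]*d; y=(v-K[1,2])/K[1,1]*d
    P=np.stack([x,-y,-d,np.ones_like(d)],-1)@W.T
    P=P[...,:3]; P[d==0]=np.nan
    return p,d,P
E
python3 - <<'E'
from h import *
for n in("top","scene"):
    c=calibration(n); print({k:(np.round(v,3).tolist() if not isinstance(v,str) else v) for k,v in c.items()})
    p,d,P=cloud(n); cv2.imwrite(f"pics/{n}.png",p); np.savez(f"{n}.npz",p=p,P=P)
print(read_state())
E
```

```text
pics
{'intrinsics': [[512.697, 0.0, 269.818], [0.0, 512.697, 206.868], [0.0, 0.0, 1.0]], 'world_to_cam': [[0.015, -1.0, 0.006, 0.022], [0.99, 0.016, 0.139, -0.542], [-0.139, 0.004, 0.99, -1.407], [0.0, 0.0, 0.0, 1.0]]}
{'intrinsics': [[417.023, 0.0, 288.306], [0.0, 417.023, 208.304], [0.0, 0.0, 1.0]], 'world_to_cam': [[-0.378, 0.926, -0.015, 0.17], [-0.758, -0.3, 0.579, 0.355], [0.531, 0.231, 0.815, -1.477], [0.0, 0.0, 0.0, 1.0]]}
{'time': 0.1, 'q': array([ 1.14806937e+00,  2.64706310e-01,  1.60525904e+00,  4.85492309e-06,
        1.27371008e+00, -3.68831510e-02]), 'joint_vel': array([ 0.0014449 , -0.0021231 , -0.00121469, -0.00059425, -0.00220549,
        0.00059217]), 'joint_torque': array([ 6.66753986e-04, -5.16705179e+01, -3.68591201e+01,  3.32913055e-05,
        6.22758118e-03, -6.07726520e-05]), 'tool_pos': array([0.25374316, 0.62476386, 0.23005566]), 'tcp_rot': array([-0.60223947, -3.08283843,  0.00318347]), 'wrist_force': array([ 0.83316229,  0.51661994, -1.02767733]), 'torque': array([ 0.02695505, -0.00203036,  0.01525382]), 'grip_force': 0.0, 'width': 0.9973989374858925}
```

View pics/top.png

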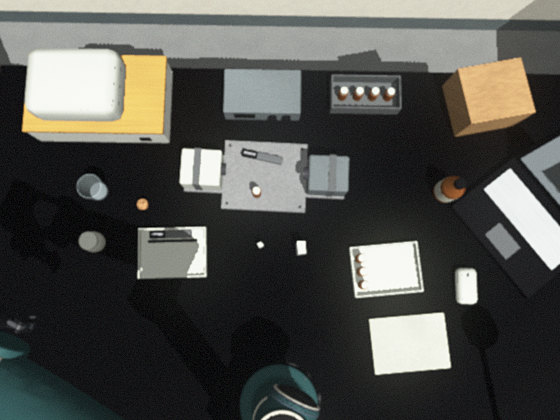

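View pics/scene.png

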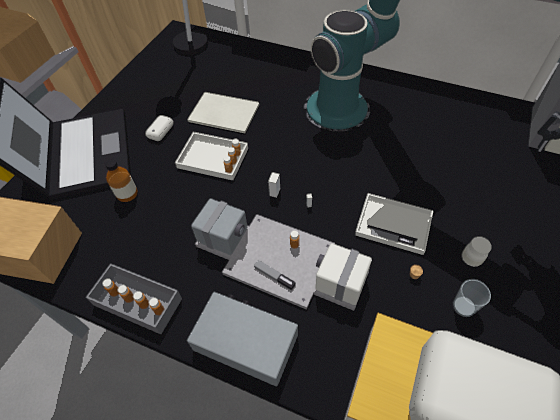

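The top view has +x up and +y left. Pen tray is near (172,252), vial tray near (386,269), cuvette near (301,248), small cell near (260,244), loose vial near (257,191), marker near (262,157), and bay bed near (264,176). Next I measure these.

```bash
python3 - <<'E'
from h import *
z=np.load("top.npz");p=z["p"];P=z["P"];g=p.astype(int).mean(2)
Z=P[...,2]
print("bench z",np.nanmedian(Z[290:330,280:340]))
def rect(m,box,name):
    u0,v0,u1,v1=box; mm=np.zeros_like(m); mm[v0:v1,u0:u1]=m[v0:v1,u0:u1]
    q=P[mm]; q=q[~np.isnan(q[:,0])]
    c,s,a=cv2.minAreaRect((q[:,:2]*1000).astype(np.float32))
    print(name,len(q),"c",np.round(c,1),"s",np.round(s,1),"a",round(a,1),"z",np.round(np.percentile(q[:,2],[5,50,95])*1000,1),"mean",np.round(q.mean(0)*1000,1))
f=np.isfinite(Z)
rect(f&(Z>.008),(130,220,212,283),"pentray")
rect(f&(Z>.008),(345,238,428,300),"vialtray")
rect(f&(Z>.09),(175,140,224,200),"lamp top")
rect(f&(Z>.09),(304,140,355,205),"det top")
rect(f&(Z>.008)&(Z<.022),(218,138,310,215),"bed")
rect(f&(Z>.055)&(Z<.09),(245,180,270,202),"vialcap")
rect(f&(Z>.022)&(Z<.05),(235,143,290,170),"marker")
rect(f&(Z>.06),(290,235,312,260),"cuv top")
rect(f&(Z>.02),(290,235,312,260),"cuv all")
rect(f&(Z>.03),(250,235,270,255),"small")
c=np.hstack([cv2.resize(p[225:275,240:320],None,fx=5,fy=5,interpolation=2),cv2.resize(p[140:215,220:300],None,fx=5,fy=5,interpolation=2)[:250]])
E
python3 - <<'E'
from h import *
c=calibration("wrist");print(np.round(c["intrinsics"],1).tolist(),np.round(c["world_to_cam"],3).tolist())
from scipy.spatial.transform import Rotation as R
s=read_state();print(R.from_rotvec(s["tcp_rot"]).as_matrix().round(3).tolist())
E
```

```text
bench z 0.0012385795870493155
pentray 1301 c [416.5 312.4] s [172.8 229.5] a 0.9 z [ 8.4 15.6 23.8] mean [427.  307.   15.4]
vialtray 1359 c [ 375.3 -301.4] s [171.6 229.9] a 1.0 z [ 8.2 16.8 59.9] mean [ 373.7 -286.9   22.5]
lamp top 1494 c [642.8 219.1] s [119.1 103.8] a 88.2 z [ 95.3 100.8 106. ] mean [640.7 221.5 100.7]
det top 1500 c [ 630.4 -120.8] s [120.5 102.2] a 88.4 z [ 95.1 101.2 106.2] mean [ 629.  -123.8  101.1]
bed 5034 c [638.1  48.8] s [262.3 221.2] a 89.2 z [10.8 16.  20.6] mean [631.6  48.3  15.9]
vialcap 60 c [582.1  70.1] s [21.  22.5] a 42.4 z [56.9 68.6 74.7] mean [582.7  70.3  67.3]
marker 365 c [693.4  56.5] s [ 76.1 155.4] a 3.3 z [22.5 29.3 35.4] mean [690.4  57.3  29.1]
cuv top 104 c [427.9 -55.9] s [32.9 22.2] a 0.8 z [65.5 71.1 74.8] mean [428.  -55.   70.8]
cuv all 113 c [428.1 -55.6] s [33.  22.4] a 4.5 z [51.6 70.7 74.7] mean [427.7 -54.6  68.6]
small 23 c [436.   57.4] s [12.  12.3] a 33.8 z [37.9 45.5 48.5] mean [436.   57.6  44.7]
[[292.5, 0.0, 280.5], [0.0, 292.5, 210.5], [0.0, 0.0, 1.0]] [[0.377, 0.926, -0.002, -0.674], [-0.881, 0.357, -0.31, 0.041], [-0.287, 0.119, 0.951, -0.379], [0.0, 0.0, 0.0, 1.0]]
[[-0.926, 0.376, -0.001], [0.376, 0.926, -0.002], [0.0, -0.002, -1.0]]
```

```bash
cat >> h.py <<'E'
from scipy.spatial.transform import Rotation as R
def to(x,y,z,yaw=None):
    """shift in tool axes to world TCP x,y,z; yaw = world angle (deg) of tool y"""
    s=read_state(); M=R.from_rotvec(s["tcp_rot"]).as_matrix()
    d=M.T@(np.array([x,y,z])-s["tool_pos"]); a=np.degrees(np.arctan2(M[1,1],M[0,1]))
    print("t",round(s["time"],2),"tcp",s["tool_pos"].round(4),"yaw",round(a,2),"dx dy dz",d.round(4),"roll",None if yaw is None else round((a-yaw+180)%360-180,2),"w",round(s["width"],3),"g",round(s["grip_force"],1),"F",s["wrist_force"].round(1))
E
python3 -c "
from h import *
to(.60,.06,.26,0)"
```

```text
t 0.1 tcp [0.2537 0.6248 0.2301] yaw 67.89 dx dy dz [-0.5333 -0.393  -0.0292] roll 67.89 w 0.997 g 0.0 F [ 0.8  0.5 -1. ]
```

Emit:
step_arm([
  {"dx":-0.533,"dy":-0.393,"dz":-0.03,"roll":68},
  {"dx":-0.533,"dy":-0.393,"dz":-0.03,"roll":68},
  {"dx":-0.533,"dy":-0.393,"dz":-0.03,"roll":68},
  {"dx":-0.533,"dy":-0.393,"dz":-0.03,"roll":68},
  {"dx":-0.533,"dy":-0.393,"dz":-0.03,"roll":68},
  {"dx":-0.533,"dy":-0.393,"dz":-0.03,"roll":68},
  {"dx":-0.533,"dy":-0.393,"dz":-0.03,"roll":68},
  {"dx":-0.533,"dy":-0.393,"dz":-0.03,"roll":68},
])

```text
invalid input
```

```bash
python3 -c "
from h import *
to(.60,.06,.26,0)"
```

```text
t 0.1 tcp [0.2537 0.6248 0.2301] yaw 67.89 dx dy dz [-0.5333 -0.393  -0.0292] roll 67.89 w 0.997 g 0.0 F [ 0.8  0.5 -1. ]
```

Emit:
step_arm([
  {"fingers":-1,"dx":-0.533,"dy":-0.393,"dz":-0.03,"roll":68},
  {"fingers":-1,"dx":-0.533,"dy":-0.393,"dz":-0.03,"roll":68},
  {"fingers":-1,"dx":-0.533,"dy":-0.393,"dz":-0.03,"roll":68},
  {"fingers":-1,"dx":-0.533,"dy":-0.393,"dz":-0.03,"roll":68},
  {"fingers":-1,"dx":-0.533,"dy":-0.393,"dz":-0.03,"roll":68},
  {"fingers":-1,"dx":-0.533,"dy":-0.393,"dz":-0.03,"roll":68},
  {"fingers":-1,"dx":-0.533,"dy":-0.393,"dz":-0.03,"roll":68},
  {"fingers":-1,"dx":-0.533,"dy":-0.393,"dz":-0.03,"roll":68},
], squeeze=30)

```text
time: 1.1
tool_pos: [0.5154, 0.1975, 0.2537]
tcp_rot: [-2.224, -2.219, 0.0]
wrist_force: [0.5, 0.4, -0.4]
width: 1.0
grip_force: 0.0
```

```bash
python3 -c "
from h import *
to(.60,.06,.26,0)"
```

```text
t 1.1 tcp [0.5154 0.1975 0.2537] yaw -0.13 dx dy dz [-0.1374  0.0849 -0.0063] roll -0.13 w 1.0 g 0.0 F [ 0.5  0.4 -0.4]
```

Emit:
step_arm([
  {"fingers":-1,"dx":-0.137,"dy":0.085,"dz":-0.006,"roll":0},
  {"fingers":-1,"dx":-0.137,"dy":0.085,"dz":-0.006,"roll":0},
  {"fingers":-1,"dx":-0.137,"dy":0.085,"dz":-0.006,"roll":0},
  {"fingers":-1,"dx":-0.137,"dy":0.085,"dz":-0.006,"roll":0},
  {"fingers":-1,"dx":-0.137,"dy":0.085,"dz":-0.006,"roll":0},
])

```text
time: 1.72
tool_pos: [0.5991, 0.0626, 0.2593]
tcp_rot: [-2.223, -2.218, 0.001]
wrist_force: [-0.4, 0.6, -1.0]
width: 1.0
grip_force: 0.0
```

Run:
```python
from h import *
to(.582,.07,.26,0)
p,d,P=cloud("wrist"); cv2.imwrite("pics/w1.png",p); np.savez("w1.npz",p=p,P=P)
```

```text
t 1.73 tcp [0.5991 0.0626 0.2593] yaw -0.13 dx dy dz [ 0.0074 -0.0171 -0.0007] roll -0.13 w 1.0 g 0.0 F [-0.4  0.6 -1. ]
```

View pics/w1.png

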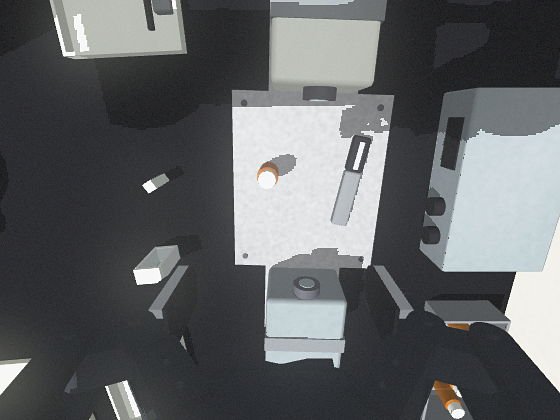

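The wrist view shows the vial cap at (267,176) and the marker running from (361,137) to (340,224). The bed corners are near (234,91), (393,95), (372,266) and (235,264), and the cuvette top is near (156,258).

```bash
cat >> h.py <<'E'
def ray(name,uv,z,c=None):
    c=c or calibration(name);K=np.array(c["intrinsics"]);W=np.linalg.inv(np.array(c["world_to_cam"]))
    uv=np.atleast_2d(np.float64(uv)); d=np.c_[(uv[:,0]-K[0,2])/K[0,0],-(uv[:,1]-K[1,2])/K[1,1],-np.ones(len(uv))]@W[:3,:3].T
    o=W[:3,3]; return o+d*((z-o[2])/d[:,2])[:,None]
def blob(name,m,box,z):
    u0,v0,u1,v1=box; mm=np.zeros(m.shape,np.uint8); mm[v0:v1,u0:u1]=m[v0:v1,u0:u1]
    cs=cv2.findContours(mm,cv2.RETR_EXTERNAL,cv2.CHAIN_APPROX_NONE)[0]; k=max(cs,key=cv2.contourArea)[:,0]
    q=ray(name,k,z)[:,:2]*1000
    c,s,a=cv2.minAreaRect(q.astype(np.float32)); print("n",len(k),"px",k.min(0),k.max(0),"c",np.round(c,1),"s",np.round(s,1),"a",round(a,2)); return k,q
E
python3 - <<'E'
from h import *
z=np.load("w1.npz");p=z["p"];P=z["P"];Z=P[...,2]
hsv=cv2.cvtColor(p,cv2.COLOR_BGR2HSV);g=p.max(2)
# bed edges: long sides, by brightness crossing
import itertools
def line(rows,lo,hi,first,thr=70):
    pts=[]
    for r in rows:
        w=np.flatnonzero(g[r,lo:hi]>thr); pts.append((lo+(w[0]-.5 if first else w[-1]+.5),r))
    q=ray("wrist",pts,.015)[:,:2]*1000
    vx,vy,x0,y0=cv2.fitLine(q.astype(np.float32),cv2.DIST_HUBER,0,.01,.01).ravel(); print("bed edge yaw",np.degrees(np.arctan(-vx/vy)),"at",x0,y0); return vx/vy,x0,y0
a=line(range(110,250,5),220,260,True); b=line(range(140,250,5),360,410,False)
for y in (48,): print("x mid at y=48:",[e[1]+e[0]*(y-e[2]) for e in (a,b)])
def col(cols,lo,hi,first):
    pts=[]
    for c in cols:
        w=np.flatnonzero(g[lo:hi,c]>60); pts.append((c,lo+(w[0]-.5 if first else w[-1]+.5)))
    q=ray("wrist",pts,.015)[:,:2]*1000; print("end edge",q[[0,-1]].round(1).tolist(),np.median(q,0))
col(range(240,262,4),80,130,True);col(range(240,260,4),240,290,False);col(range(350,368,4),240,290,False)
print("cap");blob("wrist",(hsv[...,1]<60)&(g>200),(250,155,285,186),.070)
print("cap/vial all");blob("wrist",((hsv[...,1]>110)&(g>120)),(250,155,285,200),.055)
f=np.isfinite(Z)
print("marker");k=(f&(Z>.022)&(Z<.05))
k=cv2.morphologyEx(k.astype(np.uint8),cv2.MORPH_OPEN,np.ones((3,3)))
blob("wrist",k,(325,125,380,235),.029)
m=np.zeros_like(k);m[125:235,325:380]=k[125:235,325:380];q=P[m>0][:,:2]*1000;print(cv2.minAreaRect(q.astype(np.float32)),q.mean(0));v=cv2.fitLine(q.astype(np.float32),2,0,.01,.01).ravel();print(v)
print("cuv top");blob("wrist",(f&(Z>.063)),(125,235,190,295),.070)
k2=(g>210)&(f&(Z>.06));blob("wrist",k2,(125,235,190,295),.070)
print("heads");blob("wrist",f&(Z>.09),(255,0,400,95),.1);blob("wrist",f&(Z>.09),(255,260,360,370),.1)
E
```

```text
bed edge yaw -2.9178815 at 521.208 58.188583
bed edge yaw -2.2524228 at 736.8418 34.837975
x mid at y=48: [np.float32(520.68866), np.float32(737.3595)]
end edge [[550.5, 172.0], [575.2, 182.1]] [562.83881947 175.96727705]
end edge [[537.9, -110.3], [562.3, -110.3]] [ 550.07915449 -110.28675971]
end edge [[703.3, -81.2], [727.3, -82.9]] [714.66975254 -81.1784189 ]
cap
n 184 px [250 155] [284 185] c [584.3  82.4] s [34.4 39.4] a 89.92
cap/vial all
n 69 px [257 167] [277 183] c [584.6  75.2] s [17.6 24.9] a 77.13
marker
n 202 px [331 136] [370 225] c [689.5  59.1] s [118.9  22.7] a 78.42
((690.5800170898438, 57.48711395263672), (120.38191223144531, 22.22944450378418), 78.43363952636719) [690.31558158  60.77239249]
[2.0140560e-01 9.7950792e-01 6.9031555e+02 6.0772392e+01]
cuv top
n 180 px [133 265] [189 294] c [447.5 -59.7] s [42.7 72.4] a 89.95
n 74 px [133 268] [160 284] c [428.8 -54.1] s [33.2 21.4] a 5.22
heads
n 398 px [270   0] [386  94] c [641.7 199.7] s [ 76.8 102.7] a 89.89
n 335 px [255 287] [346 369] c [ 623.3 -113.4] s [124.  114.6] a 89.97
```

Run:
```python
from h import *
z=np.load("w1.npz");p=z["p"]
print(ray("wrist",[(270,18),(386,18),(267,270),(345,270)],.1).round(4).tolist())
print("holes",ray("wrist",[(244,103),(380,107),(244,255),(362,259)],.015).round(4).tolist())
a=cv2.resize(p[0:120,225:405],None,fx=4,fy=4,interpolation=2);cv2.imwrite("pics/c1.png",a[:,:720])
b=cv2.resize(p[240:370,225:405],None,fx=4,fy=4,interpolation=2);cv2.imwrite("pics/c2.png",b)
```

```text
[[0.5909, 0.2245, 0.1], [0.6943, 0.2243, 0.1], [0.5842, -0.0287, 0.1], [0.6746, -0.0287, 0.1]]
holes [[0.5547, 0.1565, 0.015], [0.7238, 0.1516, 0.015], [0.5463, -0.0521, 0.015], [0.7193, -0.0588, 0.015]]
```

View pics/c1.png

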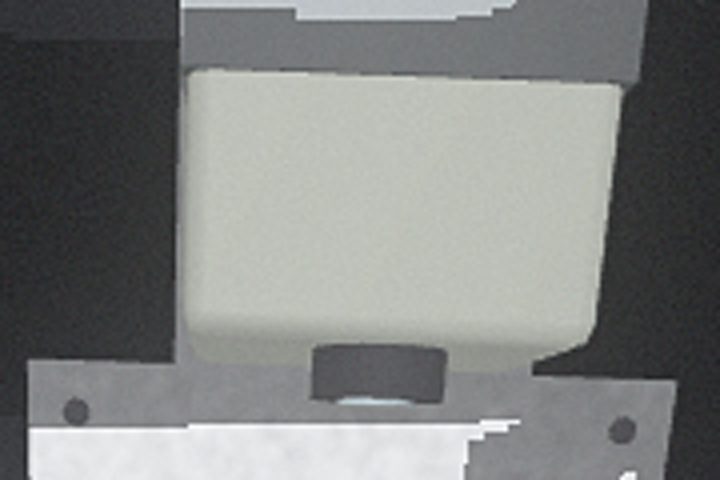

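View pics/c2.png

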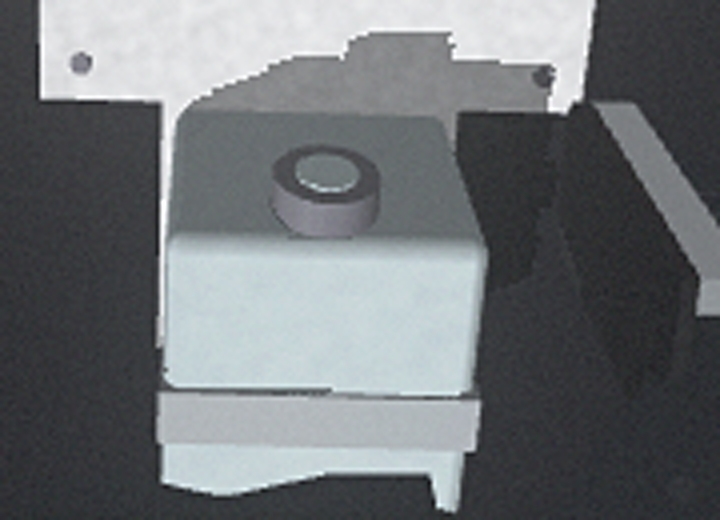

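c1 shows the lamp barrel spanning crop columns 312–447, with the head's inner top edge at row ~335. c2 shows the detector lens centre at crop (327,173) and its top inner edge at row ~240, columns 165–487.

Run:
```python
from h import *
print("barrel lamp sides z.08",ray("wrist",[(303,94),(336.75,94)],.08).round(4).tolist())
print("lens det",ray("wrist",[(306.75,283.25)],.08).round(4).tolist())
print("lamp top edge",ray("wrist",[(271.5,83),(374,83)],.1).round(4).tolist())
print("det top edge",ray("wrist",[(266,299.5),(346.75,301)],.1).round(4).tolist())
print("holes",ray("wrist",[(244,102.7),(380.5,107.5),(245.2,255.7),(360.8,259)],.015).round(4).tolist())
```

```text
barrel lamp sides z.08 [[0.6231, 0.1626, 0.08], [0.6576, 0.1626, 0.08]]
lens det [[0.6327, -0.0588, 0.08]]
lamp top edge [[0.5916, 0.1711, 0.1], [0.6888, 0.171, 0.1]]
det top edge [[0.5823, -0.0686, 0.1], [0.6795, -0.0708, 0.1]]
holes [[0.5548, 0.1569, 0.015], [0.7245, 0.151, 0.015], [0.548, -0.0533, 0.015], [0.7175, -0.0588, 0.015]]
```

Run:
```python
from h import *
p,d,P=cloud("top");g=cv2.cvtColor(p,cv2.COLOR_BGR2GRAY)
m=(g>90).astype(np.uint8);m=cv2.morphologyEx(m,cv2.MORPH_CLOSE,np.ones((7,7)))
print("pen");blob("top",m,(125,215,215,290),.02)
print("vial");blob("top",m,(340,232,432,303),.025)
print("vial cap",ray("wrist",[(267,179)],.07))
z=np.load("w1.npz")["P"];q=z[150:200,245:290];q=q[q[...,2]>.062];print(q.mean(0),len(q))
to(.583,.072,.10,0)
```

```text
pen
n 235 px [137 226] [206 279] c [411.1 305.8] s [145.6 193.4] a 2.71
vial
n 236 px [349 240] [423 298] c [ 372.9 -297.2] s [146.3 197.3] a 6.07
vial cap [[0.58444926 0.07251684 0.07      ]]
[0.58400649 0.07136733 0.06895371] 257
t 1.82 tcp [0.5989 0.0634 0.2595] yaw -0.03 dx dy dz [ 0.0085 -0.0158  0.1596] roll -0.03 w 0.999 g 0.0 F [ 1.   0.6 -0.2]
```

Emit:
step_arm([
  {"fingers":-1,"dx":0.009,"dy":-0.015,"dz":0.06,"roll":0},
  {"fingers":-1,"dx":0.009,"dy":-0.015,"dz":0.12,"roll":0},
  {"fingers":-1,"dx":0.009,"dy":-0.015,"dz":0.15,"roll":0},
  {"fingers":-1,"dx":0.009,"dy":-0.015,"dz":0.15,"roll":0},
  {"fingers":-1,"dx":0.009,"dy":-0.015,"dz":0.15,"roll":0},
])

```text
time: 2.45
tool_pos: [0.5857, 0.0722, 0.1117]
tcp_rot: [2.221, 2.22, 0.003]
wrist_force: [-0.1, -0.6, -0.5]
width: 1.004
grip_force: 0.0
```

Run:
```python
from h import *
to(.584,.072,.022,0)
```

```text
t 2.45 tcp [0.5857 0.0722 0.1117] yaw -0.04 dx dy dz [-0.0002 -0.002   0.0896] roll -0.04 w 1.004 g 0.0 F [-0.1 -0.6 -0.5]
```

Emit:
step_arm([
  {"fingers":-1,"dx":0,"dy":-0.0015,"dz":0.045,"roll":0},
  {"fingers":-1,"dx":0,"dy":-0.0015,"dz":0.086,"roll":0},
  {"fingers":-1,"dx":0,"dy":-0.0015,"dz":0.087,"roll":0},
  {"fingers":-1,"dx":0,"dy":-0.0015,"dz":0.087,"roll":0},
  {"fingers":1,"dx":0,"dy":-0.0015,"dz":0.087,"roll":0},
  {"fingers":1,"dx":0,"dy":-0.0015,"dz":0.087,"roll":0},
  {"fingers":1,"dx":0,"dy":-0.0015,"dz":0.087,"roll":0},
  {"fingers":1,"dx":0,"dy":-0.0015,"dz":0.087,"roll":0},
], squeeze=30)

```text
time: 3.45
tool_pos: [0.5837, 0.0714, 0.0237]
tcp_rot: [2.223, 2.219, 0.001]
wrist_force: [-1.0, 0.9, 3.3]
width: 0.295
grip_force: 29.7
```

Emit:
step_arm([
  {"fingers":1,"dx":0,"dy":0,"dz":0,"roll":0},
  {"fingers":1,"dx":0,"dy":0,"dz":0,"roll":0},
  {"fingers":1,"dx":0,"dy":0,"dz":0,"roll":0},
])

```text
time: 3.82
tool_pos: [0.5837, 0.0714, 0.0237]
tcp_rot: [2.223, 2.219, 0.001]
wrist_force: [-1.4, -0.0, 6.2]
width: 0.295
grip_force: 29.8
```

Run:
```python
from h import *
to(.377,-.333,.18,0)
```

```text
t 3.83 tcp [0.5837 0.0714 0.0237] yaw -0.1 dx dy dz [-0.4047 -0.2059 -0.1565] roll -0.1 w 0.295 g 29.8 F [-1.4 -0.   6.2]
```

Emit:
step_arm([
  {"fingers":1,"dx":0,"dy":0,"dz":-0.05,"roll":0},
  {"fingers":1,"dx":0,"dy":0,"dz":-0.1,"roll":0},
  {"fingers":1,"dx":-0.02,"dy":-0.02,"dz":-0.15,"roll":-3},
  {"fingers":1,"dx":-0.07,"dy":-0.04,"dz":-0.16,"roll":-6},
  {"fingers":1,"dx":-0.12,"dy":-0.06,"dz":-0.16,"roll":-6},
  {"fingers":1,"dx":-0.17,"dy":-0.085,"dz":-0.16,"roll":-6},
  {"fingers":1,"dx":-0.22,"dy":-0.11,"dz":-0.16,"roll":-6},
  {"fingers":1,"dx":-0.27,"dy":-0.135,"dz":-0.16,"roll":-6},
])

```text
time: 4.82
tool_pos: [0.4465, -0.1997, 0.1826]
tcp_rot: [-2.104, -2.333, 0.0]
wrist_force: [0.9, -1.1, -0.0]
width: 0.29
grip_force: 29.6
```

Run:
```python
from h import *
to(.377,-.333,.15,6)
```

```text
t 4.83 tcp [ 0.4465 -0.1997  0.1826] yaw 5.91 dx dy dz [-0.1254 -0.0828  0.0326] roll -0.09 w 0.29 g 29.6 F [ 0.9 -1.1 -0. ]
```

Emit:
step_arm([
  {"fingers":1,"dx":-0.045,"dy":-0.03,"dz":0,"roll":0},
  {"fingers":1,"dx":-0.09,"dy":-0.06,"dz":0.01,"roll":0},
  {"fingers":1,"dx":-0.125,"dy":-0.083,"dz":0.03,"roll":0},
  {"fingers":1,"dx":-0.125,"dy":-0.083,"dz":0.03,"roll":0},
  {"fingers":1,"dx":-0.125,"dy":-0.083,"dz":0.03,"roll":0},
])

```text
time: 5.45
tool_pos: [0.3779, -0.3308, 0.1526]
tcp_rot: [-2.105, -2.331, -0.001]
wrist_force: [0.1, 1.1, -1.1]
width: 0.291
grip_force: 29.7
```

Run:
```python
from h import *
to(.377,-.333,.014,6)
p,d,P=cloud("wrist"); cv2.imwrite("pics/w2.png",p)
```

```text
t 5.45 tcp [ 0.3779 -0.3308  0.1526] yaw 5.85 dx dy dz [-0.0022 -0.0011  0.1386] roll -0.15 w 0.291 g 29.7 F [ 0.1  1.1 -1.1]
```

View pics/w2.png

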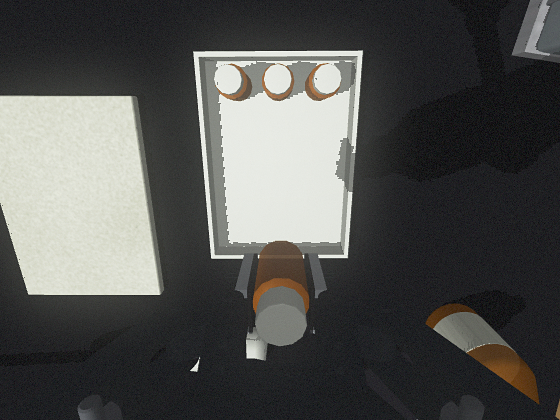

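The vial is held upright. The tray spans (194–362, 51–257), is aligned with the gripper, and its free floor lies below. I'll lower and release.

Emit:
step_arm([
  {"fingers":1,"dx":-0.002,"dy":-0.001,"dz":0.05,"roll":0},
  {"fingers":1,"dx":-0.002,"dy":-0.001,"dz":0.1,"roll":0},
  {"fingers":1,"dx":-0.002,"dy":-0.001,"dz":0.125,"roll":0},
  {"fingers":1,"dx":-0.002,"dy":-0.001,"dz":0.132,"roll":0},
  {"fingers":1,"dx":-0.002,"dy":-0.001,"dz":0.136,"roll":0},
  {"fingers":1,"dx":-0.002,"dy":-0.001,"dz":0.1385,"roll":0},
  {"fingers":1,"dx":-0.002,"dy":-0.001,"dz":0.1385,"roll":0},
])

```text
time: 6.38
tool_pos: [0.3779, -0.3339, 0.0154]
tcp_rot: [2.103, 2.331, -0.0]
wrist_force: [-0.2, -0.4, -0.4]
width: 0.295
grip_force: 29.7
```

Run:
```python
from h import *
to(.377,-.333,.013,6)
```

```text
t 6.38 tcp [ 0.3779 -0.3339  0.0154] yaw 5.9 dx dy dz [ 0.001  -0.0008  0.0024] roll -0.1 w 0.295 g 29.7 F [-0.2 -0.4 -0.4]
```

Emit:
step_arm([
  {"fingers":1,"dx":0,"dy":0,"dz":0.001,"roll":0},
  {"fingers":1,"dx":0,"dy":0,"dz":0.002,"roll":0},
  {"fingers":1,"dx":0,"dy":0,"dz":0.002,"roll":0},
])

```text
time: 6.75
tool_pos: [0.3774, -0.3337, 0.0127]
tcp_rot: [2.104, 2.332, -0.0]
wrist_force: [-1.0, -0.0, 1.7]
width: 0.299
grip_force: 29.9
```

Emit:
step_arm([
  {"fingers":0.2,"dx":0,"dy":0,"dz":0,"roll":0},
  {"fingers":0.0,"dx":0,"dy":0,"dz":0,"roll":0},
  {"fingers":-0.2,"dx":0,"dy":0,"dz":0,"roll":0},
  {"fingers":-0.2,"dx":0,"dy":0,"dz":0,"roll":0},
  {"fingers":-0.2,"dx":0,"dy":0,"dz":-0.04,"roll":0},
  {"fingers":-0.2,"dx":0,"dy":0,"dz":-0.09,"roll":0},
  {"fingers":-0.2,"dx":0,"dy":0,"dz":-0.15,"roll":0},
  {"fingers":-0.2,"dx":0,"dy":0,"dz":-0.17,"roll":0},
])

```text
time: 7.75
tool_pos: [0.3791, -0.3352, 0.1873]
tcp_rot: [2.099, 2.327, -0.0]
wrist_force: [0.1, -0.2, -1.3]
width: 0.603
grip_force: 0.0
```

Run:
```python
from h import *
p,d,P=cloud("wrist"); Z=P[...,2]
m=(Z>.05)&(Z<.07)&(abs(P[...,0]-.377)<.04)&(abs(P[...,1]+.333)<.04); q=P[m]; print(len(q),q.mean(0).round(4),q.max(0)-q.min(0))
to(.690,.058,.20,-11.6)
```

```text
372 [ 0.3784 -0.3331  0.0578] [0.01978569 0.02074565 0.0099796 ]
t 7.8 tcp [ 0.3796 -0.3357  0.1886] yaw 5.9 dx dy dz [ 0.3596  0.3493 -0.0119] roll 17.5 w 0.598 g 0.0 F [ 0.6 -0.7  1.7]
```

Emit:
step_arm([
  {"fingers":-0.2,"dx":0.36,"dy":0.349,"dz":-0.012,"roll":17.5},
  {"fingers":-0.2,"dx":0.36,"dy":0.349,"dz":-0.012,"roll":17.5},
  {"fingers":-0.2,"dx":0.36,"dy":0.349,"dz":-0.012,"roll":17.5},
  {"fingers":-0.2,"dx":0.36,"dy":0.349,"dz":-0.012,"roll":17.5},
  {"fingers":-0.2,"dx":0.36,"dy":0.349,"dz":-0.012,"roll":17.5},
  {"fingers":-0.2,"dx":0.36,"dy":0.349,"dz":-0.012,"roll":17.5},
  {"fingers":-0.2,"dx":0.36,"dy":0.349,"dz":-0.012,"roll":17.5},
  {"fingers":-0.2,"dx":0.36,"dy":0.349,"dz":-0.012,"roll":17.5},
])

```text
time: 8.8
tool_pos: [0.6823, 0.0553, 0.1926]
tcp_rot: [-2.434, -1.985, 0.002]
wrist_force: [1.0, 0.1, -0.4]
width: 0.6
grip_force: 0.0
```

Run:
```python
from h import *
to(.690,.058,.20,-11.6)
```

```text
t 8.8 tcp [0.6823 0.0553 0.1926] yaw -11.59 dx dy dz [ 0.0041  0.007  -0.0074] roll 0.01 w 0.6 g 0.0 F [ 1.   0.1 -0.4]
```

Emit:
step_arm([
  {"fingers":-0.2,"dx":0,"dy":0,"dz":0.05,"roll":0},
  {"fingers":-0.2,"dx":0,"dy":0,"dz":0.1,"roll":0},
  {"fingers":-0.2,"dx":0,"dy":0,"dz":0.1,"roll":0},
  {"fingers":-0.2,"dx":0,"dy":0,"dz":0.1,"roll":0},
])

```text
time: 9.3
tool_pos: [0.6823, 0.0535, 0.0949]
tcp_rot: [2.435, 1.985, 0.001]
wrist_force: [-0.7, 1.3, 1.4]
width: 0.599
grip_force: 0.0
```

Run:
```python
from h import *
p,d,P=cloud("wrist"); cv2.imwrite("pics/w3.png",p);Z=P[...,2]
m=(Z>.023)&(Z<.04)&(abs(P[...,0]-.69)<.05)&(abs(P[...,1]-.058)<.08); q=(P[m][:,:2]*1000).astype(np.float32); print(len(q),cv2.minAreaRect(q),cv2.fitLine(q,2,0,.01,.01).ravel(),np.median(P[m][:,2]))
to(.690,.058,.022,-11.6)
```

```text
4276 ((690.9918823242188, 58.22893524169922), (119.02534484863281, 22.027999877929688), 78.35372161865234) [2.0040388e-01 9.7971338e-01 6.9196503e+02 6.3509441e+01] 0.0281196529710976
t 9.35 tcp [0.6835 0.0534 0.0965] yaw -11.62 dx dy dz [0.0058 0.0052 0.0745] roll -0.02 w 0.603 g 0.0 F [0.9 0.3 0.3]
```

View pics/w3.png

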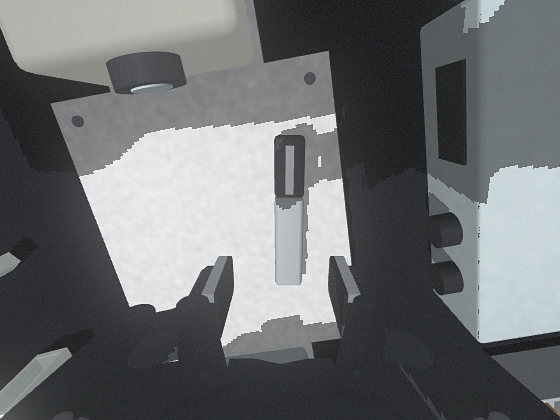

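The marker lies vertically at (289, 135–285), parallel to the fingers and between them. The bed around it is clear.

Emit:
step_arm([
  {"fingers":-0.2,"dx":0.006,"dy":0.006,"dz":0.03,"roll":0},
  {"fingers":-0.2,"dx":0.006,"dy":0.006,"dz":0.06,"roll":0},
  {"fingers":-0.2,"dx":0.006,"dy":0.006,"dz":0.075,"roll":0},
  {"fingers":-0.2,"dx":0.006,"dy":0.006,"dz":0.075,"roll":0},
  {"fingers":-0.2,"dx":0.006,"dy":0.006,"dz":0.075,"roll":0},
])

```text
time: 9.98
tool_pos: [0.6905, 0.0582, 0.0213]
tcp_rot: [2.433, 1.984, 0.004]
wrist_force: [0.1, 0.2, 0.0]
width: 0.599
grip_force: 0.0
```

Run:
```python
from h import *
to(.691,.058,.0180,-11.6)
```

```text
t 9.97 tcp [0.6905 0.0582 0.0213] yaw -11.62 dx dy dz [-0.0001  0.0005  0.0033] roll -0.02 w 0.599 g 0.0 F [0.1 0.2 0. ]
```

Emit:
step_arm([
  {"fingers":-0.2,"dx":0,"dy":0.0005,"dz":0.002,"roll":0},
  {"fingers":-0.2,"dx":0,"dy":0.0005,"dz":0.003,"roll":0},
  {"fingers":1,"dx":0,"dy":0.0005,"dz":0.003,"roll":0},
  {"fingers":1,"dx":0,"dy":0.0005,"dz":0.003,"roll":0},
  {"fingers":1,"dx":0,"dy":0.0005,"dz":0.003,"roll":0},
  {"fingers":1,"dx":0,"dy":0.0005,"dz":0.003,"roll":0},
])

```text
time: 10.72
tool_pos: [0.6896, 0.0582, 0.0164]
tcp_rot: [2.434, 1.985, 0.0]
wrist_force: [-0.4, -0.2, 1.2]
width: 0.245
grip_force: 29.9
```

Emit:
step_arm([
  {"fingers":1,"dx":0,"dy":0,"dz":-0.01,"roll":0},
  {"fingers":1,"dx":0,"dy":0,"dz":-0.05,"roll":0},
  {"fingers":1,"dx":0,"dy":0,"dz":-0.11,"roll":0},
  {"fingers":1,"dx":0,"dy":0,"dz":-0.16,"roll":0},
  {"fingers":1,"dx":0,"dy":0,"dz":-0.18,"roll":0},
])

```text
time: 11.35
tool_pos: [0.6916, 0.0583, 0.2016]
tcp_rot: [2.431, 1.983, 0.009]
wrist_force: [0.9, -0.7, 0.7]
width: 0.251
grip_force: 29.7
```

Run:
```python
from h import *
p,d,P=cloud("wrist"); Z=P[...,2]; t=read_state()["tool_pos"]
m=(abs(Z-t[2])<.03)&(np.hypot(P[...,0]-t[0],P[...,1]-t[1])<.075); q=P[m]; print(len(q),q.min(0).round(3),q.max(0).round(3),q.mean(0).round(3))
to(.393,.305,.20,2.7)
```

```text
10488 [0.67  0.004 0.202] [0.718 0.118 0.233] [0.695 0.068 0.215]
t 11.4 tcp [0.692  0.0583 0.2028] yaw -11.6 dx dy dz [ 1.815e-01 -3.426e-01  3.000e-04] roll -14.3 w 0.253 g 29.8 F [0.6 0.6 0.9]
```

Emit:
step_arm([
  {"fingers":1,"dx":0.022,"dy":-0.042,"dz":0,"roll":-2},
  {"fingers":1,"dx":0.045,"dy":-0.085,"dz":0,"roll":-4},
  {"fingers":1,"dx":0.068,"dy":-0.128,"dz":0,"roll":-7},
  {"fingers":1,"dx":0.091,"dy":-0.171,"dz":0,"roll":-10},
  {"fingers":1,"dx":0.114,"dy":-0.214,"dz":0,"roll":-12},
  {"fingers":1,"dx":0.137,"dy":-0.257,"dz":0,"roll":-14.3},
  {"fingers":1,"dx":0.16,"dy":-0.3,"dz":0,"roll":-14.3},
  {"fingers":1,"dx":0.1815,"dy":-0.3425,"dz":0,"roll":-14.3},
])

```text
time: 12.4
tool_pos: [0.3879, 0.3048, 0.194]
tcp_rot: [-2.168, -2.272, 0.005]
wrist_force: [-0.1, 0.2, 0.4]
width: 0.249
grip_force: 29.8
```

Emit:
step_arm([
  {"fingers":1,"dx":0,"dy":0,"dz":0,"roll":0},
  {"fingers":1,"dx":0,"dy":0,"dz":0,"roll":0},
])

```text
time: 12.65
tool_pos: [0.3899, 0.3042, 0.1949]
tcp_rot: [2.167, 2.274, -0.003]
wrist_force: [-0.3, 0.2, -0.5]
width: 0.251
grip_force: 29.8
```

Run:
```python
from h import *
p,d,P=cloud("wrist"); cv2.imwrite("pics/w4.png",p)
to(.393,.305,.006,2.7)
```

```text
t 12.7 tcp [0.3905 0.3041 0.1952] yaw 2.68 dx dy dz [0.001  0.0027 0.1892] roll -0.02 w 0.25 g 29.8 F [ 0.4  0.  -0.1]
```

View pics/w4.png

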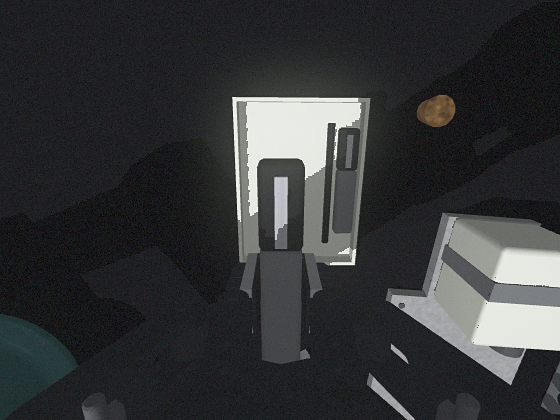

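The marker is held centrally, aligned with the tray. The tray corners are at (233,97), (370,98), (355,265) and (239,263), and the fixed pen is at u≈328.

Run:
```python
from h import *
q=ray("wrist",[(233,97),(370,98),(355,265),(239,263)],.02)[:,:2];print(q.round(4).tolist(),q.mean(0),np.degrees(np.arctan2(q[1]-q[0],[1,1])).round(1))
for a,b in((0,1),(3,2),(3,0),(2,1)): v=q[b]-q[a];print(np.degrees(np.arctan2(v[1],v[0])).round(2),np.linalg.norm(v).round(3))
```

```text
[[0.3391, 0.3979], [0.4776, 0.4034], [0.4862, 0.2142], [0.3456, 0.2103]] [0.41211136 0.30644047] [7.9 0.3]
2.27 0.139
1.59 0.141
91.98 0.188
92.62 0.189
```

Emit:
step_arm([
  {"fingers":1,"dx":0.001,"dy":0.001,"dz":0.05,"roll":0},
  {"fingers":1,"dx":0.001,"dy":0.001,"dz":0.1,"roll":0},
])

```text
time: 12.95
tool_pos: [0.3933, 0.3055, 0.0957]
tcp_rot: [2.17, 2.27, 0.004]
wrist_force: [-0.2, -0.0, -0.9]
width: 0.251
grip_force: 29.8
```

Emit:
step_arm([
  {"fingers":1,"dx":0,"dy":0,"dz":0.04,"roll":0},
  {"fingers":1,"dx":0,"dy":0,"dz":0.07,"roll":0},
  {"fingers":1,"dx":0,"dy":0,"dz":0.08,"roll":0},
  {"fingers":1,"dx":0,"dy":0,"dz":0.08,"roll":0},
  {"fingers":1,"dx":0,"dy":0,"dz":0.08,"roll":0},
])

```text
time: 13.58
tool_pos: [0.3929, 0.3065, 0.0176]
tcp_rot: [2.169, 2.272, 0.004]
wrist_force: [-0.3, 0.7, -0.0]
width: 0.242
grip_force: 29.8
```

Emit:
step_arm([
  {"fingers":1,"dx":0,"dy":0,"dz":0.005,"roll":0},
  {"fingers":1,"dx":0,"dy":0,"dz":0.009,"roll":0},
  {"fingers":1,"dx":0,"dy":0,"dz":0.0105,"roll":0},
  {"fingers":1,"dx":0,"dy":0,"dz":0.0105,"roll":0},
])

```text
time: 14.08
tool_pos: [0.3912, 0.3058, 0.0056]
tcp_rot: [-2.168, -2.273, 0.001]
wrist_force: [0.8, 0.8, -0.6]
width: 0.246
grip_force: 29.8
```

Emit:
step_arm([
  {"fingers":0.4,"dx":0,"dy":0,"dz":0,"roll":0},
  {"fingers":0.2,"dx":0,"dy":0,"dz":0,"roll":0},
  {"fingers":0.1,"dx":0,"dy":0,"dz":0,"roll":0},
  {"fingers":0.1,"dx":0,"dy":0,"dz":0,"roll":0},
  {"fingers":0.1,"dx":0,"dy":0,"dz":-0.04,"roll":0},
  {"fingers":0.1,"dx":0,"dy":0,"dz":-0.09,"roll":0},
  {"fingers":-0.1,"dx":0,"dy":0,"dz":-0.15,"roll":0},
  {"fingers":-0.3,"dx":0,"dy":0,"dz":-0.2,"roll":0},
])

```text
time: 15.08
tool_pos: [0.3916, 0.306, 0.2082]
tcp_rot: [2.168, 2.273, 0.003]
wrist_force: [0.0, 0.6, 0.3]
width: 0.649
grip_force: 0.0
```

Run:
```python
from h import *
p,d,P=cloud("wrist"); Z=P[...,2]
m=(Z>.012)&(Z<.03)&(abs(P[...,0]-.393)<.03)&(abs(P[...,1]-.305)<.08); q=(P[m][:,:2]*1000).astype(np.float32); print(len(q),cv2.minAreaRect(q),np.percentile(P[m][:,2],[5,50,95]))
to(.428,-.055,.20,2)
```

```text
1858 ((392.8236999511719, 306.12939453125), (21.846158981323242, 118.40422058105469), 2.1094114780426025) [0.01501807 0.01707677 0.01894778]
t 15.12 tcp [0.395  0.3084 0.2158] yaw 2.7 dx dy dz [-0.3647  0.0157  0.0134] roll 0.7 w 0.648 g 0.0 F [1.2 0.9 4. ]
```

The marker lies flat in the pen tray, aligned at 2.1°. Next is the cuvette.

Emit:
step_arm([
  {"fingers":-0.4,"dx":-0.365,"dy":0.016,"dz":0.012,"roll":0},
  {"fingers":-0.4,"dx":-0.365,"dy":0.016,"dz":0.012,"roll":0},
  {"fingers":-0.4,"dx":-0.365,"dy":0.016,"dz":0.012,"roll":0},
  {"fingers":-0.4,"dx":-0.365,"dy":0.016,"dz":0.012,"roll":0},
  {"fingers":-0.4,"dx":-0.365,"dy":0.016,"dz":0.012,"roll":0},
  {"fingers":-0.4,"dx":-0.365,"dy":0.016,"dz":0.012,"roll":0},
  {"fingers":-0.4,"dx":-0.365,"dy":0.016,"dz":0.012,"roll":0},
  {"fingers":-0.4,"dx":-0.365,"dy":0.016,"dz":0.012,"roll":0},
])

```text
time: 16.12
tool_pos: [0.4243, -0.0577, 0.1934]
tcp_rot: [-2.169, -2.271, -0.0]
wrist_force: [-0.8, 0.4, 1.1]
width: 0.7
grip_force: 0.0
```

Run:
```python
from h import *
to(.428,-.055,.20,2)
p,d,P=cloud("wrist"); cv2.imwrite("pics/w5.png",p);np.savez("w5.npz",p=p,P=P);Z=P[...,2]
print(np.array(calibration("wrist")["world_to_cam"]).tolist())
m=(Z>.063)&(Z<.08)&(abs(P[...,0]-.428)<.04)&(abs(P[...,1]+.055)<.04); q=(P[m][:,:2]*1000).astype(np.float32); print(len(q),cv2.minAreaRect(q),np.percentile(P[m][:,2],[5,50,95]))
blob("wrist",m,(0,0,560,420),.07)
```

```text
t 16.12 tcp [ 0.4243 -0.0577  0.1934] yaw 2.62 dx dy dz [ 0.0026  0.0039 -0.0066] roll 0.62 w 0.7 g 0.0 F [-0.8  0.4  1.1]
[[0.9988910506572576, 0.04708076285743732, -0.0002658676430782837, -0.4223225097039071], [-0.04484660791653285, 0.9497404954922118, -0.3098092525742096, 0.10208206581999622], [-0.014333550684413743, 0.30947761306913846, 0.950798693906238, -0.31951314976195017], [0.0, 0.0, 0.0, 1.0]]
830 ((427.98065185546875, -55.07160186767578), (33.99160385131836, 22.35032844543457), 5.090376377105713) [0.06760046 0.06916862 0.07027616]
n 112 px [265 187] [301 211] c [428.  -53.6] s [33.7 23.1] a 5.23
```

View pics/w5.png

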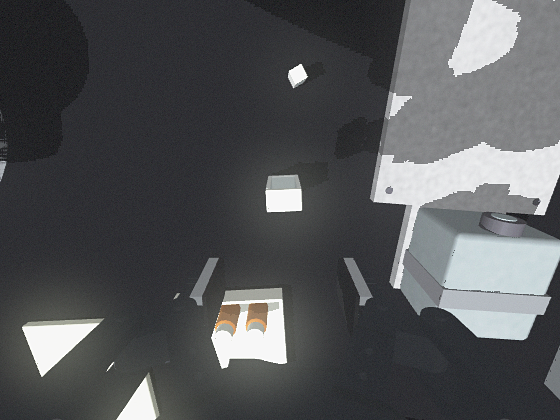

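The cuvette top is at (265–301, 187–211) with yaw 5.1°. The fingers straddle its line, and nothing else is near.

Emit:
step_arm([
  {"fingers":-0.4,"dx":0.003,"dy":0.003,"dz":0.04,"roll":-2.5},
  {"fingers":-0.4,"dx":0.003,"dy":0.003,"dz":0.08,"roll":-2.5},
  {"fingers":-0.4,"dx":0.003,"dy":0.003,"dz":0.1,"roll":-2.5},
  {"fingers":-0.4,"dx":0.003,"dy":0.003,"dz":0.1,"roll":-2.5},
  {"fingers":-0.4,"dx":0.003,"dy":0.003,"dz":0.1,"roll":-2.5},
])

```text
time: 16.8
tool_pos: [0.4282, -0.054, 0.0946]
tcp_rot: [2.115, 2.321, 0.001]
wrist_force: [-0.0, 0.9, -0.3]
width: 0.695
grip_force: 0.0
```

Run:
```python
from h import *
to(.428,-.0545,.022,5.1)
p,d,P=cloud("wrist");Z=P[...,2]
m=(Z>.063)&(Z<.08)&(abs(P[...,0]-.428)<.025)&(abs(P[...,1]+.055)<.025); q=(P[m][:,:2]*1000).astype(np.float32); print(len(q),cv2.minAreaRect(q),np.percentile(P[m][:,2],[5,50,95]))
blob("wrist",m,(0,0,560,420),.07)
```

```text
t 16.8 tcp [ 0.4282 -0.054   0.0946] yaw 5.31 dx dy dz [-0.0005 -0.0004  0.0726] roll 0.21 w 0.695 g 0.0 F [-0.   0.9 -0.3]
1838 ((428.05548095703125, -54.93656921386719), (34.067596435546875, 22.85629653930664), 5.177123069763184) [0.06735247 0.06917294 0.070145  ]
n 172 px [251 229] [305 264] c [428.3 -53.7] s [33.7 24. ] a 5.19
```

Emit:
step_arm([
  {"fingers":-0.4,"dx":-0.001,"dy":0,"dz":0.03,"roll":0},
  {"fingers":-0.4,"dx":-0.001,"dy":0,"dz":0.06,"roll":0},
  {"fingers":-0.4,"dx":-0.001,"dy":0,"dz":0.071,"roll":0},
  {"fingers":-0.4,"dx":-0.001,"dy":0,"dz":0.071,"roll":0},
  {"fingers":-0.4,"dx":-0.001,"dy":0,"dz":0.071,"roll":0},
])

```text
time: 17.48
tool_pos: [0.4289, -0.0561, 0.024]
tcp_rot: [2.117, 2.318, 0.002]
wrist_force: [0.3, 0.1, 0.0]
width: 0.698
grip_force: 0.0
```

Run:
```python
from h import *
to(.428,-.0546,.022,5.1)
```

```text
t 17.48 tcp [ 0.4289 -0.0561  0.024 ] yaw 5.2 dx dy dz [ 0.0015 -0.0007  0.002 ] roll 0.1 w 0.698 g 0.0 F [0.3 0.1 0. ]
```

Emit:
step_arm([
  {"fingers":-0.4,"dx":0.0015,"dy":-0.0007,"dz":0,"roll":0},
  {"fingers":-0.4,"dx":0.0015,"dy":-0.0007,"dz":0,"roll":0},
  {"fingers":0.0,"dx":0.0015,"dy":-0.0007,"dz":0,"roll":0},
  {"fingers":0.1,"dx":0.0015,"dy":-0.0007,"dz":0,"roll":0},
  {"fingers":0.3,"dx":0.0015,"dy":-0.0007,"dz":0,"roll":0},
  {"fingers":1,"dx":0.0015,"dy":-0.0007,"dz":0,"roll":0},
  {"fingers":1,"dx":0.0015,"dy":-0.0007,"dz":0,"roll":0},
  {"fingers":1,"dx":0.0015,"dy":-0.0007,"dz":0,"roll":0},
], squeeze=35)

```text
time: 18.48
tool_pos: [0.4268, -0.0545, 0.0228]
tcp_rot: [2.118, 2.32, 0.0]
wrist_force: [-0.0, 0.4, 2.3]
width: 0.398
grip_force: 35.1
```

Run:
```python
from h import *
to(.428,-.0546,.22,5.1)
```

```text
t 18.48 tcp [ 0.4268 -0.0545  0.0228] yaw 5.19 dx dy dz [-0.0003  0.0012 -0.1972] roll 0.09 w 0.398 g 35.1 F [-0.   0.4  2.3]
```

Emit:
step_arm([
  {"fingers":1,"dx":0,"dy":0,"dz":-0.01,"roll":0},
  {"fingers":1,"dx":0,"dy":0,"dz":-0.05,"roll":0},
  {"fingers":1,"dx":0,"dy":0,"dz":-0.1,"roll":0},
  {"fingers":1,"dx":0,"dy":0,"dz":-0.15,"roll":0},
  {"fingers":1,"dx":0,"dy":0,"dz":-0.175,"roll":0},
  {"fingers":1,"dx":0,"dy":0,"dz":-0.175,"roll":0},
])

```text
time: 19.23
tool_pos: [0.4283, -0.0547, 0.2004]
tcp_rot: [2.115, 2.316, 0.005]
wrist_force: [-0.0, -0.1, -1.1]
width: 0.393
grip_force: 35.1
```

Run:
```python
from h import *
to(.636,.050,.195,-2)
p,d,P=cloud("wrist");Z=P[...,2];t=read_state()["tool_pos"]
m=(Z>t[2]+.035)&(Z<t[2]+.06)&(abs(P[...,0]-t[0])<.025)&(abs(P[...,1]-t[1])<.025); q=(P[m][:,:2]*1000).astype(np.float32); print(len(q),cv2.minAreaRect(q),np.percentile(P[m][:,2],[5,50,95])-t[2])
```

```text
t 19.23 tcp [ 0.4283 -0.0547  0.2004] yaw 5.2 dx dy dz [0.0855 0.2163 0.0065] roll 7.2 w 0.393 g 35.1 F [-0.  -0.1 -1.1]
7139 ((428.0065002441406, -54.145442962646484), (50.33527755737305, 26.22377586364746), 5.152430057525635) [0.03733338 0.04827921 0.05616795]
```

Emit:
step_arm([
  {"fingers":1,"dx":0.016,"dy":0.04,"dz":0,"roll":1.5},
  {"fingers":1,"dx":0.032,"dy":0.08,"dz":0,"roll":3},
  {"fingers":1,"dx":0.048,"dy":0.12,"dz":0,"roll":4.5},
  {"fingers":1,"dx":0.064,"dy":0.16,"dz":0,"roll":6},
  {"fingers":1,"dx":0.08,"dy":0.2,"dz":0,"roll":7.2},
  {"fingers":1,"dx":0.0855,"dy":0.216,"dz":0,"roll":7.2},
  {"fingers":1,"dx":0.0855,"dy":0.216,"dz":0,"roll":7.2},
  {"fingers":1,"dx":0.0855,"dy":0.216,"dz":0,"roll":7.2},
])

```text
time: 20.27
tool_pos: [0.6324, 0.0496, 0.1966]
tcp_rot: [-2.259, -2.181, 0.004]
wrist_force: [-0.7, 0.6, -0.4]
width: 0.393
grip_force: 35.4
```

Run:
```python
from h import *
to(.636,.050,.068,-2)
p,d,P=cloud("wrist"); cv2.imwrite("pics/w6.png",p)
```

```text
t 20.27 tcp [0.6324 0.0496 0.1966] yaw -2.01 dx dy dz [0.0006 0.004  0.1286] roll -0.01 w 0.393 g 35.4 F [-0.7  0.6 -0.4]
```

View pics/w6.png

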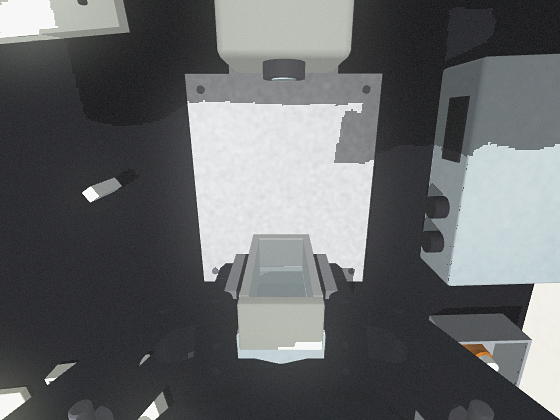

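The bed is clear. The cuvette is held straight with its lid at (237–325), the lamp barrel is at (262–305, 58–80), and the bed holes are at (200,90), (367,90), (215,271) and (350,271).

Run:
```python
from h import *
q=ray("wrist",[(200.5,89.5),(366.5,89.5),(215,271),(350.5,271)],.015)[:,:2];print(q.round(4).tolist(),q.mean(0).round(4))
for a,b in((0,1),(2,3)): v=q[b]-q[a];print(np.degrees(np.arctan2(v[1],v[0])).round(2))
for a,b in((2,0),(3,1)): v=q[b]-q[a];print(np.degrees(np.arctan2(v[1],v[0])).round(2)-90)
print(ray("wrist",[(262.5,72),(305,72)],.08).round(4).tolist())
to(.636,.050,.068,-2)
```

```text
[[0.5551, 0.1564], [0.7253, 0.1503], [0.5478, -0.0537], [0.717, -0.0596]] [0.6363 0.0483]
-2.06
-2.0
-1.9899999999999949
-2.269999999999996
[[0.6231, 0.1621, 0.08], [0.6573, 0.1608, 0.08]]
t 20.32 tcp [0.6325 0.0496 0.1971] yaw -2.03 dx dy dz [0.0006 0.0037 0.1291] roll -0.03 w 0.396 g 35.4 F [ 0.6  0.3 -0.2]
```

Emit:
step_arm([
  {"fingers":1,"dx":0.0005,"dy":0.003,"dz":0.04,"roll":0},
  {"fingers":1,"dx":0.0005,"dy":0.003,"dz":0.08,"roll":0},
  {"fingers":1,"dx":0.0005,"dy":0.003,"dz":0.11,"roll":0},
  {"fingers":1,"dx":0.0005,"dy":0.003,"dz":0.125,"roll":0},
  {"fingers":1,"dx":0.0005,"dy":0.003,"dz":0.125,"roll":0},
  {"fingers":1,"dx":0.0005,"dy":0.003,"dz":0.125,"roll":0},
])

```text
time: 21.08
tool_pos: [0.6382, 0.0506, 0.0745]
tcp_rot: [2.259, 2.181, 0.003]
wrist_force: [0.3, 0.2, -0.4]
width: 0.392
grip_force: 35.3
```

Run:
```python
from h import *
to(.636,.050,.068,-2)
```

```text
t 21.07 tcp [0.6382 0.0506 0.0745] yaw -2.01 dx dy dz [-0.0007 -0.0022  0.0065] roll -0.01 w 0.392 g 35.3 F [ 0.3  0.2 -0.4]
```

Emit:
step_arm([
  {"fingers":1,"dx":-0.001,"dy":-0.002,"dz":0.004,"roll":0},
  {"fingers":1,"dx":-0.001,"dy":-0.002,"dz":0.006,"roll":0},
  {"fingers":1,"dx":-0.001,"dy":-0.002,"dz":0.006,"roll":0},
  {"fingers":1,"dx":-0.001,"dy":-0.002,"dz":0.006,"roll":0},
])

```text
time: 21.58
tool_pos: [0.6351, 0.0498, 0.0668]
tcp_rot: [2.26, 2.182, 0.0]
wrist_force: [-0.0, -0.4, 0.2]
width: 0.4
grip_force: 35.3
```

Run:
```python
from h import *
to(.636,.0495,.068,-2.05)
p,d,P=cloud("wrist");Z=P[...,2];t=read_state()["tool_pos"]
m=(Z>.108)&(Z<.12)&(abs(P[...,0]-t[0])<.019)&(abs(P[...,1]-t[1])<.025); q=(P[m][:,:2]*1000).astype(np.float32); print(len(q),cv2.minAreaRect(q),np.percentile(P[m][:,2],[5,50,95]),t)
p,d,P=cloud("scene");Z=P[...,2];m=(abs(P[...,0]-t[0])<.02)&(abs(P[...,1]-t[1])<.02)&(Z>.03)&(Z<.11);print(np.percentile(Z[m],[1,5,50]),m.sum())
```

```text
t 21.57 tcp [0.6351 0.0498 0.0668] yaw -2.0 dx dy dz [-0.0003  0.0009 -0.0012] roll 0.05 w 0.4 g 35.3 F [-0.  -0.4  0.2]
4663 ((634.52099609375, 49.94601058959961), (24.85573387145996, 37.96683120727539), 86.9856948852539) [0.10980689 0.11300822 0.11401125] [0.63511035 0.04980122 0.06679002]
[0.0430298  0.04614342 0.07436511] 101
```

Emit:
step_arm([
  {"fingers":1,"dx":0,"dy":0.001,"dz":-0.001,"roll":0},
  {"fingers":1,"dx":0,"dy":0.001,"dz":-0.001,"roll":0},
  {"fingers":1,"dx":0,"dy":0.001,"dz":-0.001,"roll":0},
  {"fingers":1,"dx":0,"dy":0.001,"dz":-0.001,"roll":0},
  {"fingers":1,"dx":0,"dy":0.001,"dz":-0.001,"roll":0},
])

```text
time: 22.3
tool_pos: [0.636, 0.0497, 0.0677]
tcp_rot: [-2.26, -2.182, 0.0]
wrist_force: [0.7, 0.4, -0.4]
width: 0.396
grip_force: 35.3
```

Run:
```python
from h import *
to(.636,.0495,.068,-2.05)
p,d,P=cloud("wrist");Z=P[...,2];t=read_state()["tool_pos"]
m=(Z>.108)&(Z<.12)&(abs(P[...,0]-t[0])<.015)&(abs(P[...,1]-t[1])<.009);print(np.median(Z[m]))
to(.636,.0495,.068,-2.05)
```

```text
t 22.3 tcp [0.636  0.0497 0.0677] yaw -2.01 dx dy dz [-0.0002  0.     -0.0003] roll 0.04 w 0.396 g 35.3 F [ 0.7  0.4 -0.4]
0.1140145245989005
t 22.35 tcp [0.636  0.0497 0.0677] yaw -2.01 dx dy dz [-0.0002  0.     -0.0003] roll 0.04 w 0.392 g 35.3 F [ 0.4 -0.4 -0.6]
```

```bash
python3 -c "
from workcell import finish_job
print(finish_job())"
```

```text
the job is handed in; nothing more can be done
None
```

The job is handed in at 22.4 s: the vial stands in the vial tray, the marker lies in the pen tray, and the cuvette is held by its frosted faces at the beam point, within about 1–2 mm by my measurements.

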